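# Open the cookbook rack's ratchet bookend

### The arm

A 6-joint arm with a two-finger parallel gripper is mounted at the origin on the work surface. World frame = base frame: x ahead of the robot, y to its left, z up, the work surface at z = 0. Lengths are in m, angles in rad, forces in N, time in s.
With the tool pointing down it reaches from about 0.25 to 0.775 m from the base axis. Payload 4 kg.
Tool frame: the origin (TCP) lies at the very end of the fingers, on their centre line; the grasp point (between the pads) lies 19 mm behind it; z points along the fingers, y is the line along which they close (so a half turn about z gives the same grasp; the last joint's range is limited). The gripper opens to 85 mm and grips with 20 to 120 N. Pads are 22 mm wide; open, the fingers measure 114 mm over their backs; the gripper's body (76 mm by 85 mm) begins 54 mm behind the grasp point. The pads swing forward as they close: fully open they stand 13 mm farther back than shut.
Start: joints at [-1.235, 0.087, 1.371, -0, 1.684, -0.103], TCP at [0.234, -0.498, 0.231] pointing down, gripper open.
Joint ranges: [-3.1, 3.1], [-0.76, 2.03], [0.27, 2.55], [-1.08, 4.22], [0.17, 2.65], [-2.57, 2.57]. Speed limits (rad/s): [2.79, 2.79, 3.14, 3.14, 3.14, 3.14].

### API

Orientations are given as a rotation vector (axis times angle).
In Python, from plant import * gives the robot as it stands.
- The arm moves only by the shell command python3 -m inch 'ROWS'. ROWS is JSON, a list of rows, each a list of 3 entries, a list of its own where there are three numbers: the turn, a rotation vector about the tool's x, y, z in degrees, then the shift along the tool's x, y, z in mm, then the closure, from -1 (fully open) to 1 (shut). A call has 1 to 10 rows; each row shifts and turns the commanded pose from where the row before left it, along the tool's axes as they then stand; what a row does not reach is not made up. A row lasts 1/12 s, in which the tool goes at most 41.7 mm and 7.16 degrees, less where a joint would pass 70% of its speed; a pose out of reach is approached as far as the arm can. A call is refused whole if a number of a shift passes 41.7 or a number of a turn 7.16, either way. A call with a gripper value outside its range is refused whole. The fingers move at their own pace and stop on an object; the grip force is fixed at half the most. Time passes only in rows, so rows that do not move let the fingers close. It gives the time, the measured TCP pose, the force, the opening and the grip force at its end, in the units of the state.
- observe(): the state, without advancing time (a new reading comes with each control period).
- snapshot(name): name is "scene" or "top" or "wrist"; returns the picture (480x640x3 uint8, blue, green, red); there is no depth.
- camera_info(name): a dict with "fx", "fy", "cx", "cy" (pixels), "world_from_camera" (4x4, takes a point from camera to world coordinates); the wrist camera has in their place "mount" (4x4, takes a point from camera to tool coordinates, whose origin is the TCP and whose axes are the flange's). Camera axes: x right, y up, looking along -z (the intrinsics and any distortion apply to the point x, -y, -z); pixel columns grow to the right and rows downward; lengths in m; the calibration is good to about 2 mm. A picture is of the moment at which its call begins: read the wrist's pose just before it. camera_info takes no time and is no camera call.
- hand_in(): hands the job in; it is judged then, once.
Trained networks look in the newest picture that a camera, given by its name, has taken for a name from the list of things; names that differ only in an ending like _2 or _b are one class to them, and where a whole thing is asked for, a point or a joint stands for the part that bears it (a point fixed in the world has none). Each returns a list of dicts, best first, with "conf" (0 to 1); they miss things now and then, are a little off and sometimes report something else, mostly with a low value. They report only what shows in the picture. A call takes as long as a camera call. They do not tell look-alikes from the thing itself.
- silhouettes(name, camera): "pixels" (480x640 bool, what is visible of it) and "extent" ([left, top, width, height] in pixels, round what is visible of it).
The state is a dict: "time": time; "joints": joint angles; "qd": joint speeds; "tau": joint torques, N m; "position": TCP position; "tcp_rot": TCP orientation; "force": force on the tool from outside, world axes, zero at the start; "ft_torque": the same for the moment, N m; "opening": opening from 0.0 (shut) to 1.0 (fully open); "gripper_force": force on a finger pad.
Only numpy, scipy, OpenCV 4.12 (cv2) and the standard library are available. Lean on these libraries where they do the work, as an engineer would, in place of code of your own. Each camera call takes 0.05 s, during which the arm holds its last target. There are 200 camera calls.

### The job

Make room in the cookbook rack: with a fingertip press down the thumb release on top of the sliding bookend and keep it down while you push the bookend away from the books, right back to the end stop, then let go so that the release springs up again. Push the bookend gently, do not grip it or force it against its ratchet, and leave the standing books, the big book lying on the worktop and the salt dish as they are.

Things in the scene. Friction and masses are not known exactly. Their poses are not given: they have to be found in the camera images.
- rack: Wooden cookbook rack, fixed: base 150 (x) by 370 (y) mm, deck 36 mm above the worktop. Origin: centre of its underside. A toothed steel bar lies in a slot along the deck's middle, along y; the bookend slides on it. At the +y end: fixed wooden end, 221 mm high, with two books against it. At the -y end: the end stop, a wooden block 60 mm wide, its top 76 mm above the worktop.
- bookend: Sliding bookend, 120 (x) by 60 (y) mm, on the deck. Origin: centre of its foot, at deck height; axes as the rack's. The steel plate on its +y side faces the books; behind it is a grey housing 64 mm wide, its top 176 mm above the origin, with the release pad on top and the thumb rest at its -y edge.
- thumb_rest (a point): Thumb rest: upright grey lip on the bookend's -y edge behind the release pad, 58 mm wide (x), 9 mm thick. This point: middle of its face towards the pad (looking to +y), 13 mm above the unpressed pad; the lip's top is 27 mm above the unpressed pad. Pushing on this face in the rack's -y direction pushes the bookend back.
- bookend_slide (a joint): Position of the bookend along its bar in m: it grows as the bookend moves away from the books (towards the rack's -y); 0.170 is right back at the end stop. It starts between 0 and 0.05. With the release up, a pawl in the bar's teeth (one every 7 mm) blocks it in that direction; towards the books it clicks along freely. With the release held down it slides with about 2 N of friction.
- release_pad: Black thumb release pad on top of the bookend, 48 (x) by 41 (y) mm, flat. Origin: centre of its upper face, so it sinks with the pad; unpressed it is 224 mm above the worktop. Axes as the rack's. The thumb rest's face is 23 mm in -y from this origin and moves with the bookend.
- release (a joint): How far the release pad is pressed, in m: 0 up, 0.009 fully down (hard stop). A spring pushes it up with 4 N (up) to 8 N (fully down). The pawl is clear of the teeth from about 0.005 on; let go, the pad springs up and the pawl drops into the teeth again.
- book_thick: Thick hardback standing in the rack against the fixed end: 140 (x) by 46 (y) by 172 mm high. Origin: centre of its lower edge. Loose; leave it standing.
- book_slim: Slimmer hardback standing beside it, nearer the bookend: 132 (x) by 40 (y) by 160 mm high. Origin: centre of its lower edge. Loose; leave it standing.
- book_flat: Big cookbook lying flat on the worktop beyond the rack (rack's +x side): 165 by 210 by 56 mm high. Origin: centre of its underside. Loose; leave it.
- salt_dish: Round earthenware salt dish, 92 mm across and 40 mm high, with a small wooden spoon in it, on the rack's -x side. Origin: centre of its underside. Loose; leave it.
There are look-alikes about, which are no part of the job. What is shaped like the book_thick but green is not meant. Leave any turquoise look-alike of the book_slim alone.

How it is judged:
By the outcome, as a careful person would: the job done as asked, in the order asked, and still so for the second after the job is handed in, with the robot touching nothing.
It also fails if it takes over 32 s, if anything falls off the work surface, if the arm or the gripper's body presses on something with over 40 N, if the wrist force passes 120 N, or if a joint passes its speed limit or range.

## Working session

There is one attempt and no reset: what is moved stays moved. The work goes in short steps, Python scripts to look and compute and a shell command to move; the robot and the scene stay as the last step left them, time stands still between calls to the robot, and variables do not carry over. Pictures are saved under pics/ and viewed, at most 10 in all, crops included, and the job is handed in when it is done.

```bash
mkdir -p pics; python3 - <<'E'
from plant import *
import cv2,numpy as np
s=observe();print(s['time'],s['position'],s['tcp_rot'],s['force'])
for c in("scene","top"):
    im=snapshot(c);cv2.imwrite(f"pics/{c}0.png",im)
    i=camera_info(c);print(c,{k:np.round(v,4).tolist() if not isinstance(v,str) else v for k,v in i.items()})
    for n in("release_pad","bookend","thumb_rest","rack","book_slim","book_thick","salt_dish","book_flat"):
        for d in silhouettes(n,c)[:3]:
            ys,xs=np.nonzero(d["pixels"]);print(c,n,round(d["conf"],2),d["extent"],xs.mean().round(1),ys.mean().round(1))
E
```

```text
0.0 [ 0.23351433 -0.49743093  0.23009485] [-3.06409974e+00 -6.83306235e-01  3.79716014e-04] [0.13744558 1.48745808 0.55523466]
scene {'fx': 522.3822, 'fy': 522.3822, 'cx': 313.4262, 'cy': 230.068, 'world_from_camera': [[-0.6864, 0.6897, -0.2307, 0.3434], [-0.7272, -0.6504, 0.2193, 0.3291], [0.0012, 0.3183, 0.948, 1.0655], [0.0, 0.0, 0.0, 1.0]]}
scene release_pad 0.6 [365.8, 173.8, 33.4, 27.7] 378.2 188.4
scene bookend 0.91 [341.8, 165.7, 60.8, 88.2] 376.1 201.5
scene thumb_rest 0.63 [343.3, 162.5, 62.6, 91.4] 376.3 201.8
scene rack 0.58 [280.9, 143.2, 185.0, 154.8] 380.8 213.6
scene book_slim 0.9 [236.0, 327.0, 81.6, 40.3] 276.1 346.5
scene book_slim 0.89 [319.2, 184.2, 59.9, 81.0] 350.3 223.5
scene book_thick 0.97 [198.0, 214.8, 67.7, 95.9] 231.8 262.0
scene book_thick 0.81 [292.4, 194.9, 71.8, 90.1] 330.0 235.4
scene book_thick 0.8 [346.0, 309.1, 64.4, 85.0] 377.1 352.7
scene salt_dish 0.85 [388.0, 255.6, 67.6, 42.2] 411.3 276.1
scene book_flat 0.81 [268.6, 89.2, 116.6, 108.3] 327.3 142.8
scene book_flat 0.62 [341.3, 164.4, 64.0, 93.0] 376.7 201.7
top {'fx': 449.1302, 'fy': 449.1302, 'cx': 322.8983, 'cy': 243.3133, 'world_from_camera': [[0.0193, 0.9877, -0.155, 0.4493], [-0.9996, 0.0222, 0.0168, 0.1184], [0.02, 0.1546, 0.9878, 0.846], [0.0, 0.0, 0.0, 1.0]]}
top release_pad 0.85 [385.6, 244.3, 32.3, 34.1] 401.2 260.4
top thumb_rest 0.94 [362.5, 213.9, 66.8, 94.6] 393.4 267.6
top rack 0.59 [280.1, 199.6, 225.3, 130.1] 414.3 276.2
top rack 0.46 [384.6, 244.1, 33.8, 33.3] 401.1 260.4
top book_thick 0.96 [177.5, 163.0, 99.8, 75.1] 228.9 199.3
top book_thick 0.84 [232.4, 343.5, 72.2, 103.7] 268.1 394.7
top book_thick 0.67 [296.3, 205.0, 44.7, 99.3] 318.2 253.9
top salt_dish 0.95 [346.5, 319.6, 60.7, 70.1] 372.7 350.7
top salt_dish 0.37 [365.4, 218.3, 66.3, 87.5] 393.3 267.4
top book_flat 0.93 [354.0, 108.5, 132.7, 119.0] 420.3 169.8
```

View pics/top0.png

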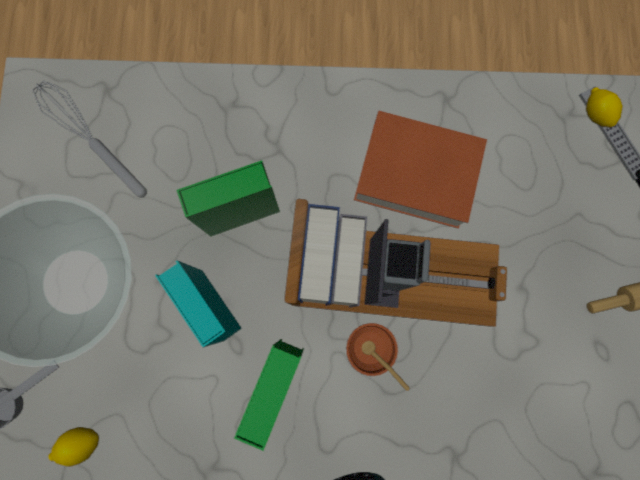

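View pics/scene0.png

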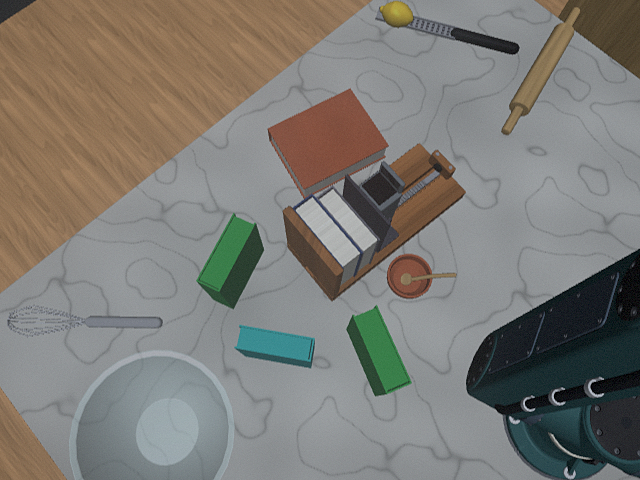

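```bash
cat > h.py <<'E'
from plant import *
import cv2,numpy as np
from scipy.spatial.transform import Rotation as R
def back(c,u,v,z):
    i=camera_info(c);T=np.array(i["world_from_camera"])
    r=T[:3,:3]@np.array([(u-i["cx"])/i["fx"],-(v-i["cy"])/i["fy"],-1]);o=T[:3,3]
    return o+r*(z-o[2])/r[2]
def proj(c,p):
    i=camera_info(c);T=np.linalg.inv(np.array(i["world_from_camera"]))
    q=T[:3,:3]@p+T[:3,3];return i["cx"]+i["fx"]*q[0]/-q[2], i["cy"]+i["fy"]*q[1]/q[2]
E
python3 - <<'E'
from h import *
print({k:v for k,v in camera_info("top").items() if 'world' not in k})
print(back("top",401.2,260.4,.224),back("scene",378.2,188.4,.224))
im=cv2.imread("pics/top0.png")[190:350,270:530];a=cv2.resize(im,None,fx=3,fy=3,interpolation=2);cv2.imwrite("pics/crop0.png",a)
d=silhouettes("release_pad","top")[0]["pixels"].astype('uint8')
ct=max(cv2.findContours(d,0,1)[0],key=len);q=cv2.boxPoints(cv2.minAreaRect(ct))
for p in q:print(p,back("top",*p,.224))
E
```

```text
{'fx': 449.13015755198666, 'fy': 449.13015755198666, 'cx': 322.89825779333637, 'cy': 243.31326434113046}
[ 0.52511943 -0.00210478  0.224     ] [ 0.52638709 -0.00061954  0.224     ]
[384.8894  276.65933] [0.50188006 0.02081838 0.224     ]
[387.2257  241.61508] [0.55129548 0.01742012 0.224     ]
[417.2257  243.61508] [ 0.54939761 -0.02492978  0.224     ]
[414.8894  278.65933] [ 0.49997322 -0.021012    0.224     ]
```

View pics/crop0.png

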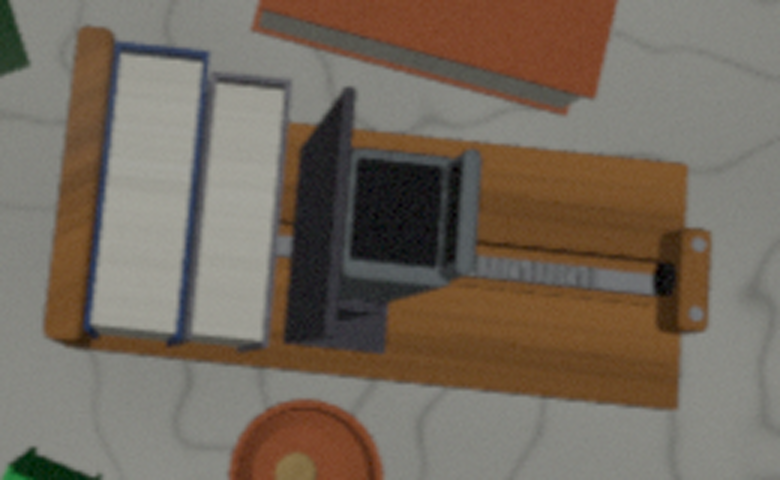

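The top view shows the one bookend, with its pad at about px (401,260), the lip at px (428,258) and the end stop at px (500,283). The crop confirms the black pad between plate and lip, and the two views agree on its position within 2 mm. The look-alikes are the green blocks at (229,199) and (268,395) and the turquoise one at (199,304). None of them could be taken for the pad, and all are off the path.

```bash
python3 -m inch '[[[0,0,-6.9],[0,0,-8],1],[[0,0,-6.9],[0,0,-8],1],[[0,0,-6.9],[0,0,-8],1],[[0,0,-6.9],[0,0,-8],1],[[0,0,-6.9],[0,0,-8],1],[[0,0,-6.9],[0,0,-8],1],[[0,0,-6.9],[0,0,-8],1],[[0,0,-6.9],[0,0,-8],1],[[0,0,-6.9],[0,0,-8],1],[[0,0,0],[0,0,0],1]]'; python3 - <<'E'
from h import *
f=lambda x,y,z:back("top",270+x/3,190+y/3,z)
for a,b,z in(((300,125),(685,163),.036),((200,357),(678,408),.036),((685,163),(678,408),.036)):
    d=f(*b,z)-f(*a,z);print(f(*a,z),f(*b,z),np.degrees(np.arctan2(d[1],d[0])))
print("stop top",[f(*p,.076) for p in((683,230),(708,230),(706,330))])
s=observe();Rm=R.from_rotvec(s['tcp_rot']).as_matrix();print(s['position'],Rm.round(3).tolist())
print("tool mm to (.525,0,.30):",Rm.T@(np.array([.525,0.0,.30])-s['position'])*1e3)
E
```

```text
time: 1.78
position: [0.2339, -0.4985, 0.3054]
tcp_rot: [2.27, 2.167, -0.002]
force: [-1.1, -0.3, 0.2]
opening: -0.002
gripper_force: 0.0
[0.5999328  0.01857205 0.036     ] [ 0.58168636 -0.21809094  0.036     ] -94.40871613095528
[0.45816175 0.07779889 0.036     ] [ 0.43365106 -0.20774727  0.036     ] -94.90612571269578
[ 0.58168636 -0.21809094  0.036     ] [ 0.43365106 -0.20774727  0.036     ] 176.00306898132715
stop top [array([ 0.53586408, -0.19867775,  0.076     ]), array([ 0.53617616, -0.21325699,  0.076     ]), array([ 0.47865875, -0.20956445,  0.076     ])]
[ 0.23387364 -0.49848599  0.3054337 ] [[0.046, 0.999, 0.001], [0.999, -0.046, -0.004], [-0.003, 0.001, -1.0]]
tool mm to (.525,0,.30): [511.43343503 267.75357381   4.0292078 ]
```

```bash
python3 -m inch '[[[0,0,1.9],[34,18,0],1],[[0,0,0],[34,18,0],1],[[0,0,0],[34,18,0],1],[[0,0,0],[34,18,0],1],[[0,0,0],[34,18,0],1],[[0,0,0],[34,18,0],1],[[0,0,0],[34,18,0],1],[[0,0,0],[34,18,0],1],[[0,0,0],[34,18,0],1],[[0,0,0],[34,18,0],1]]';  python3 -m inch '[[[0,0,0],[34,18,0],1],[[0,0,0],[34,18,0],1],[[0,0,0],[34,10,0],1],[[0,0,0],[0,0,0],1],[[0,0,0],[0,0,0],1],[[0,0,0],[0,0,0],1]]'; python3 - <<'E'
from h import *
s=observe();im=snapshot("wrist");cv2.imwrite("pics/w1.png",im)
i=camera_info("wrist");Rm=R.from_rotvec(s['tcp_rot']).as_matrix();M=np.array(i["mount"])
print(i,Rm.round(3).tolist(),s['position'])
Rc=Rm@M[:3,:3];o=s['position']+Rm@M[:3,3]
for n in("release_pad","thumb_rest"):
  for d in silhouettes(n,"wrist")[:2]:
    ys,xs=np.nonzero(d["pixels"]);print(n,d["conf"],d["extent"])
    l,t,w,h=d["extent"]
    for u,v in((l,t),(l+w,t),(l+w,t+h),(l,t+h),(xs.mean(),ys.mean())):
        r=Rc@np.array([(u-i["cx"])/i["fx"],-(v-i["cy"])/i["fy"],-1]);print((o+r*(.224-o[2])/r[2]).round(4))
print("to pad, tool mm",Rm.T@(np.array([.5255,-.001,.224])-s['position'])*1e3)
E
```

```text
time: 2.62
position: [0.4401, -0.1711, 0.303]
tcp_rot: [2.314, 2.125, -0.0]
force: [0.5, -0.0, 0.4]
opening: 0.001
gripper_force: 0.0
time: 3.12
position: [0.4935, -0.0752, 0.3029]
tcp_rot: [-2.311, -2.128, 0.002]
force: [0.5, -0.5, -0.5]
opening: 0.002
gripper_force: 0.0
{'fx': 331.73092531433394, 'fy': 331.73092531433394, 'cx': 323.11129958351296, 'cy': 234.8671214300104, 'mount': array([[-9.45800725e-04,  9.66111746e-01,  2.58122450e-01,
         6.31798218e-02],
       [ 9.99998999e-01,  6.42098736e-04,  1.26087695e-03,
        -3.97231671e-04],
       [ 1.05240794e-03,  2.58123384e-01, -9.66111387e-01,
        -1.42534236e-01],
       [ 0.00000000e+00,  0.00000000e+00,  0.00000000e+00,
         1.00000000e+00]])} [[0.083, 0.997, -0.001], [0.997, -0.083, -0.001], [-0.001, -0.001, -1.0]] [ 0.49348512 -0.07515884  0.30288939]
release_pad 0.56 [329.3, 97.6, 76.5, 65.8]
[0.5043 0.0166 0.224 ]
[0.5517 0.0126 0.224 ]
[ 0.5509 -0.0275  0.224 ]
[ 0.5011 -0.0233  0.224 ]
[ 0.5252 -0.0049  0.224 ]
thumb_rest 0.63 [273.4, 89.5, 185.7, 97.9]
[0.4702 0.0242 0.224 ]
[0.5846 0.0146 0.224 ]
[ 0.5859 -0.0461  0.224 ]
[ 0.4628 -0.0358  0.224 ]
[ 0.5203 -0.005   0.224 ]
to pad, tool mm [76.59426179 25.84840304 78.8238638 ]
```

View pics/w1.png

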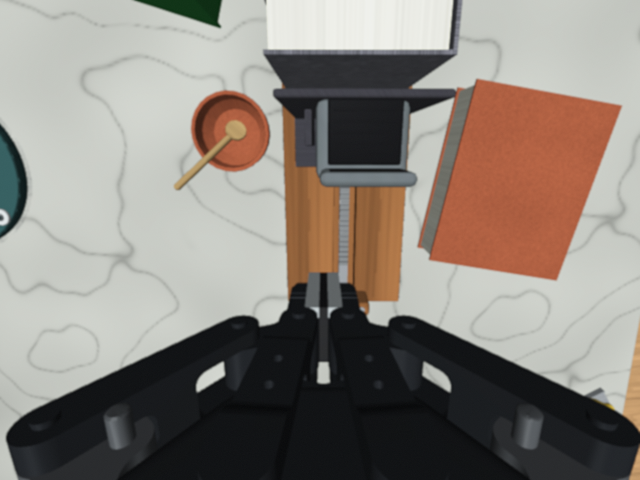

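```bash
python3 -m inch '[[[0,0,0],[25,9,0],1],[[0,0,0],[25,9,0],1],[[0,0,0],[25,8,0],1],[[0,0,0],[0,0,0],1],[[0,0,0],[0,0,15],1],[[0,0,0],[0,0,15],1],[[0,0,0],[0,0,15],1],[[0,0,0],[0,0,15],1],[[0,0,0],[0,0,6],1],[[0,0,0],[0,0,0],1]]'; python3 - <<'E'
from h import *
for c in("wrist","scene"): cv2.imwrite(f"pics/{c}2.png",snapshot(c))
a=cv2.resize(cv2.imread("pics/wrist2.png")[60:400,130:510],None,fx=1.05,fy=1.05)
b=cv2.resize(cv2.imread("pics/scene2.png")[130:270,290:460],(400,357))[:357]
a=cv2.resize(a,(399,357));cv2.imwrite("pics/c2.png",np.hstack([a,b]))
E
```

```text
time: 4.1
position: [0.5246, -0.0036, 0.2354]
tcp_rot: [-2.31, -2.125, 0.004]
force: [0.1, -0.4, -0.7]
opening: -0.004
gripper_force: 0.0
```

View pics/c2.png

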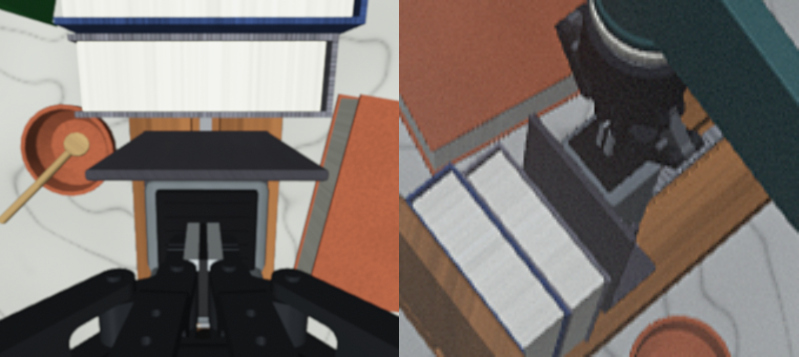

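The closed fingertips are over the black pad, about crop px (200,235), clear of both plate and lip. Pressing down next.

```bash
python3 -m inch '[[[0,0,0],[0,0,5],1],[[0,0,0],[0,0,4],1],[[0,0,0],[0,0,3],1],[[0,0,0],[0,0,2],1],[[0,0,0],[0,0,2],1],[[0,0,0],[0,0,2],1],[[0,0,0],[0,0,0],1],[[0,0,0],[0,0,0],1]]'
```

```text
time: 4.87
position: [0.5258, -0.0025, 0.2203]
tcp_rot: [2.309, 2.129, 0.001]
force: [-1.6, -0.5, 6.1]
opening: 0.002
gripper_force: 2.7
```

```bash
python3 -m inch '[[[0,0,0],[0,0,1.5],1],[[0,0,0],[0,0,1.5],1],[[0,0,0],[0,0,1],1],[[0,0,0],[0,0,0],1],[[0,0,0],[0,0,0],1]]'
```

```text
time: 5.28
position: [0.5258, -0.0024, 0.2167]
tcp_rot: [2.309, 2.129, 0.001]
force: [-1.7, -0.5, 6.6]
opening: -0.003
gripper_force: 3.4
```

```bash
python3 -m inch '[[[0,0,0],[-1,0,0.8],1],[[0,0,0],[-2,0,0],1],[[0,0,0],[-2,0,0],1],[[0,0,0],[-2,0,0],1],[[0,0,0],[-2,0,0],1],[[0,0,0],[-2,0,0],1],[[0,0,0],[-2,0,0],1],[[0,0,0],[-2,0,0],1]]'; python3 -m inch '[[[0,0,0],[-2,0,0],1],[[0,0,0],[-2,0,0],1],[[0,0,0],[-2,0,0],1],[[0,0,0],[-2,0,0],1],[[0,0,0],[-2,0,0],1]]'
```

```text
time: 5.95
position: [0.5247, -0.0166, 0.2161]
tcp_rot: [2.309, 2.13, 0.003]
force: [-2.5, 2.2, 6.9]
opening: -0.003
gripper_force: 3.5
time: 6.37
position: [0.5238, -0.0265, 0.2161]
tcp_rot: [2.309, 2.13, 0.003]
force: [-2.5, 2.0, 7.6]
opening: -0.001
gripper_force: 3.5
```

```bash
R10='x'; python3 -m inch '[[[0,0,0],[-4,0,0],1],[[0,0,0],[-4,0,0],1],[[0,0,0],[-4,0,0],1],[[0,0,0],[-4,0,0],1],[[0,0,0],[-4,0,0],1],[[0,0,0],[-4,0,0],1],[[0,0,0],[-4,0,0],1],[[0,0,0],[-4,0,0],1],[[0,0,0],[-4,0,0],1],[[0,0,0],[-4,0,0],1]]'; python3 - <<'E'
from h import *
im=snapshot("top");cv2.imwrite("pics/t3.png",cv2.resize(im[190:350,270:530],None,fx=3,fy=3,interpolation=2))
E
```

```text
time: 7.2
position: [0.5205, -0.0665, 0.216]
tcp_rot: [-2.309, -2.13, -0.003]
force: [-3.1, 1.7, 7.2]
opening: -0.0
gripper_force: 3.5
```

View pics/t3.png

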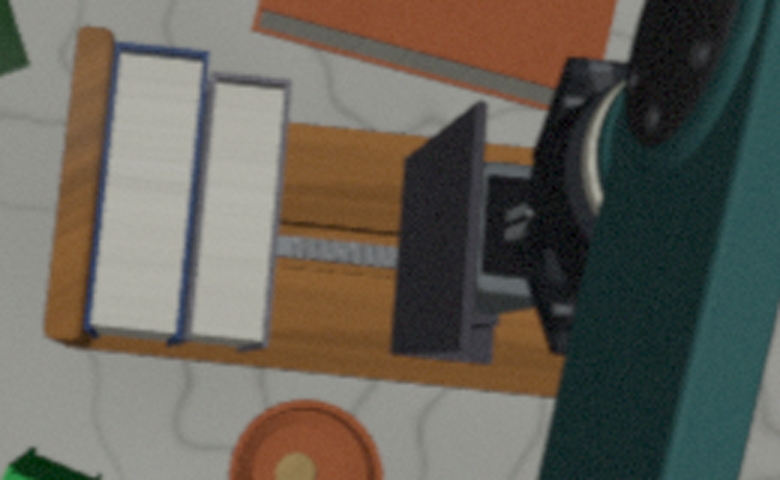

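The bookend has moved back about 50 mm with the pad held down, and the books are still standing. Carrying on.

```bash
python3 -m inch '[[[0,0,0],[-4,0,0],1],[[0,0,0],[-4,0,0],1],[[0,0,0],[-4,0,0],1],[[0,0,0],[-4,0,0],1],[[0,0,0],[-4,0,0],1],[[0,0,0],[-4,0,0],1],[[0,0,0],[-4,0,0],1],[[0,0,0],[-4,0,0],1],[[0,0,0],[-4,0,0],1],[[0,0,0],[-4,0,0],1]]'; python3 -m inch '[[[0,0,0],[-3,0,0],1],[[0,0,0],[-3,0,0],1],[[0,0,0],[-3,0,0],1],[[0,0,0],[-3,0,0],1],[[0,0,0],[-3,0,0],1]]'
```

```text
time: 8.08
position: [0.5171, -0.1065, 0.216]
tcp_rot: [-2.309, -2.13, -0.002]
force: [-4.5, 2.0, 6.5]
opening: 0.002
gripper_force: 3.5
time: 8.5
position: [0.5159, -0.1214, 0.216]
tcp_rot: [-2.309, -2.13, -0.002]
force: [-2.2, 2.5, 7.4]
opening: 0.001
gripper_force: 3.5
```

```bash
python3 -m inch '[[[0,0,0],[-3,0,0],1],[[0,0,0],[-3,0,0],1],[[0,0,0],[-3,0,0],1]]' | grep -E 'pos|force'; python3 -m inch '[[[0,0,0],[-2,0,0],1],[[0,0,0],[-2,0,0],1],[[0,0,0],[-2,0,0],1]]'| grep -E 'pos|force'
```

```text
position: [0.5151, -0.1304, 0.2159]
force: [-2.6, 2.0, 6.7]
gripper_force: 3.5
position: [0.5146, -0.1364, 0.216]
force: [-2.4, 2.5, 7.2]
gripper_force: 3.5
```

```bash
python3 -m inch '[[[0,0,0],[-2,0,0],1],[[0,0,0],[-2,0,0],1],[[0,0,0],[-2,0,0],1]]' | grep -E 'pos|^force'; python3 - <<'E'
from h import *
snapshot("top");d=silhouettes("bookend","top");print([(x["conf"],x["extent"]) for x in d[:2]])
b=snapshot("scene")[110:290,280:500];cv2.imwrite("pics/s4.png",cv2.resize(b,None,fx=3,fy=3,interpolation=2))
E
```

```text
position: [0.5141, -0.1424, 0.2159]
force: [-4.2, 1.7, 7.5]
[(0.61, [442.7, 230.5, 63.0, 83.9])]
```

View pics/s4.png

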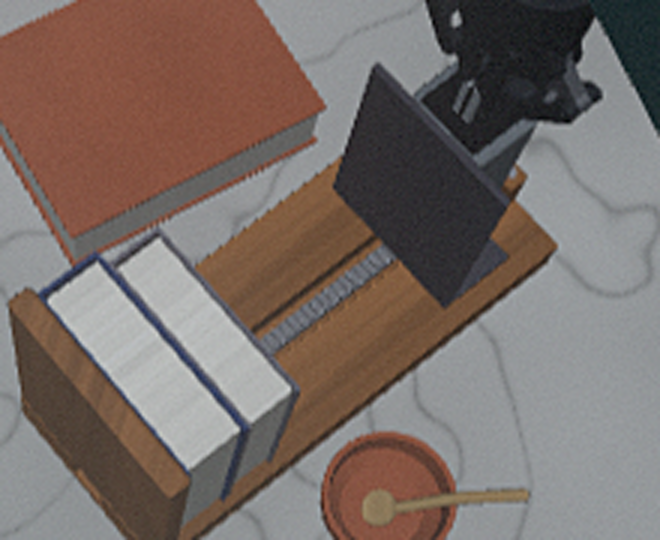

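The bookend is near the end of the bar. I'll creep on in small steps until the push force rises.

```bash
python3 -m inch '[[[0,0,0],[-2,0,0],1],[[0,0,0],[-2,0,0],1],[[0,0,0],[-1,0,0],1]]' | grep -E 'pos|^force';python3 -m inch '[[[0,0,0],[-2,0,0],1],[[0,0,0],[-2,0,0],1]]' | grep -E 'pos|^force'
```

```text
position: [0.5137, -0.1475, 0.216]
force: [-3.2, 2.2, 6.7]
position: [0.5134, -0.1513, 0.216]
force: [-3.0, 2.3, 7.2]
```

```bash
python3 -m inch '[[[0,0,0],[-2,0,0],1],[[0,0,0],[-2,0,0],1]]' | grep -E 'pos|^force'
```

```text
position: [0.513, -0.1553, 0.216]
force: [-4.5, 1.6, 7.2]
```

```bash
python3 -m inch '[[[0,0,0],[-2,0,0],1],[[0,0,0],[-2,0,0],1]]' | grep -E 'pos|^force'; python3 -m inch '[[[0,0,0],[-2,0,0],1],[[0,0,0],[-1,0,0],1]]' | grep -E 'pos|^force'
```

```text
position: [0.5133, -0.1583, 0.216]
force: [-1.1, 6.1, 6.7]
position: [0.5136, -0.1612, 0.2162]
force: [-1.2, 4.9, 5.9]
```

```bash
python3 -m inch '[[[0,0,0],[-2,0,0],1],[[0,0,0],[-1,0,0],1]]' | grep -E 'pos|^force'
```

```text
position: [0.5135, -0.1642, 0.2162]
force: [0.3, 5.7, 6.1]
```

```bash
python3 -m inch '[[[0,0,0],[-2,0,0],1],[[0,0,0],[-1,0,0],1]]' | grep -E 'pos|^force'
```

```text
position: [0.5134, -0.1672, 0.2163]
force: [1.3, 5.4, 6.5]
```

```bash
python3 -m inch '[[[0,0,0],[-1,0,0],1],[[0,0,0],[-1,0,0],1]]' | grep -E 'pos|^force'
```

```text
position: [0.5132, -0.1691, 0.2163]
force: [0.0, 5.1, 7.0]
```

```bash
python3 -m inch '[[[0,0,0],[-1,0,0],1],[[0,0,0],[-1,0,0],1]]' | grep -E 'pos|^force'
```

```text
position: [0.5132, -0.1695, 0.2163]
force: [0.1, 11.8, 7.9]
```

The push force rose to 11.8 N with the fingertip stopped against the lip, so the bookend is at the end stop. Lifting straight off.

```bash
python3 -m inch '[[[0,0,0],[0.8,0,-1],1],[[0,0,0],[0,0,-3],1],[[0,0,0],[0,0,-4],1],[[0,0,0],[0,0,-6],1],[[0,0,0],[0,0,-12],1],[[0,0,0],[0,0,-20],1],[[0,0,0],[0,0,-30],1],[[0,0,0],[0,0,-30],1],[[0,0,0],[0,0,-30],1],[[0,0,0],[0,0,0],1]]'; python3 -m inch '[[[0,0,0],[-30,-20,0],1],[[0,0,0],[-30,-20,0],1],[[0,0,0],[-30,-20,0],1],[[0,0,0],[-30,-20,0],1],[[0,0,0],[-30,-20,0],1],[[0,0,0],[-30,-20,0],1],[[0,0,0],[-30,-20,0],1],[[0,0,0],[0,0,0],1],[[0,0,0],[0,0,0],1]]'; python3 - <<'E'
from h import *
im=snapshot("top");cv2.imwrite("pics/t5.png",cv2.resize(im[190:350,270:530],None,fx=3,fy=3,interpolation=2))
print([(x["conf"],x["extent"]) for x in silhouettes("release_pad","top")[:2]])
E
```

```text
time: 11.82
position: [0.5134, -0.1729, 0.3582]
tcp_rot: [2.301, 2.121, 0.007]
force: [-0.4, 0.3, 0.2]
opening: -0.001
gripper_force: 0.0
time: 12.57
position: [0.354, -0.3715, 0.3498]
tcp_rot: [-2.314, -2.124, 0.0]
force: [0.5, 0.7, 0.3]
opening: 0.005
gripper_force: 0.0
[(0.89, [497.0, 252.9, 29.5, 38.9])]
```

View pics/t5.png

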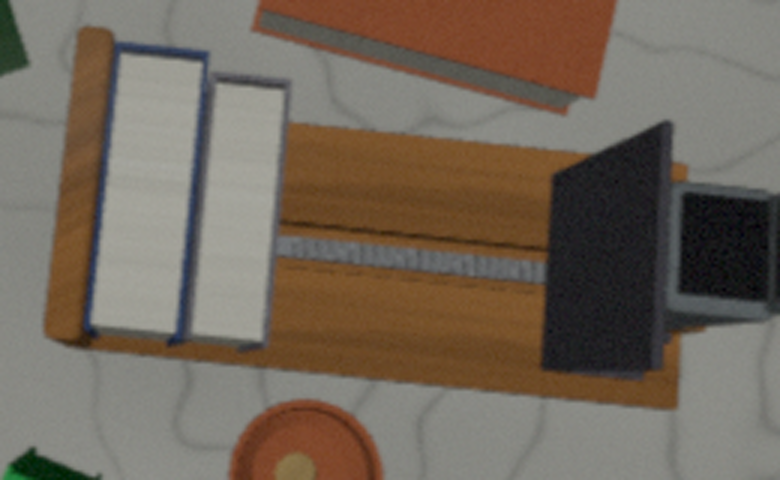

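The bookend now sits over the end stop, with the pad at about full px (512,272). The books, dish and flat book have not moved, and the arm is clear.

```bash
python3 - <<'E'
from h import *
p=back("top",511.7,272.3,.224);print(p)
if p[1]<-.152: print(hand_in())
E
```

```text
[ 0.51171808 -0.15719843  0.224     ]
the job is handed in; nothing more can be done
None
```

I held the release down, slid the bookend gently back to the end stop and lifted off to let the release spring up. The standing books, flat book and salt dish look unmoved, and the job was handed in after about 12.6 s.

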